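# Find the bearing that still runs smoothly and fit it to the gearbox

### The arm

A 6-joint arm with a two-finger parallel gripper is mounted at the origin on the work surface. World frame = base frame: x ahead of the robot, y to its left, z up, the work surface at z = 0. Lengths are in m, angles in rad, forces in N, time in s.
With the tool pointing down it reaches from about 0.325 to 0.775 m from the base axis. Payload 5.5 kg.
Tool frame: the origin (TCP) lies midway between the tips of the shut fingers; the grasp point (between the pads) lies 19 mm behind it; z points along the fingers, y is the line along which they close (so a half turn about z gives the same grasp; the last joint's range is limited). The gripper opens to 88 mm and grips with 3 to 60 N. Pads are 20 mm wide; open, the fingers measure 115 mm over their backs; the gripper's body (75 mm by 178 mm) begins 61 mm behind the grasp point.
Start: joints at [-1.343, 0.091, 1.231, -0, 1.82, -0.057], TCP at [0.169, -0.576, 0.223] pointing down, gripper open.
Joint ranges: [-2.87, 2.87], [-0.86, 2.18], [0.17, 2.46], [-1.51, 4.65], [0.06, 2.69], [-2.65, 2.65]. Speed limits (rad/s): [2.57, 2.57, 3.01, 3.14, 3.14, 3.14].

### API

Orientations are given as a unit quaternion [w, x, y, z].
In Python, from bench import r, capture, camera_params, find_in, regions_of gives the robot as it stands.
- The arm moves only by the tool carry_out, never from a script. Its argument "steps" is a list that holds one entry, the list of rows, each a list of 6 numbers: the shift along the tool's x, y, z normalised to -1 to 1, where 1 is 0.5 m, then the turn, a rotation vector about the tool's x, y, z normalised to -1 to 1, where 1 is pi/2 rad. A call has 1 to 12 rows; each row is the pose to reach, as a shift and turn from the pose commanded when the call began, along the tool's axes at that moment; what a row does not reach only later rows make up. A row lasts 1/12 s, in which the tool goes at most 41.7 mm and 7.16 degrees, less where a joint would pass 70% of its speed; a pose out of reach is approached as far as the arm can. A call with a number of a shift or a turn outside -1 to 1 is refused whole. A call with a gripper value outside its range is refused whole. "jaw" is the opening, from 0 (shut) to 1 (fully open), set as the call begins (left out, the last holds). The fingers move at their own pace and stop on an object; "force" is the grip in N (left out, the last holds). Time passes only in rows, so rows that repeat a pose let the fingers close. It gives the time, the measured TCP pose, the force, the opening and the grip force at its end, in the units of the state.
- r.sense(): the state, without advancing time (a new reading comes with each control period).
- capture(name): name is "side" or "top" or "wrist"; returns (picture, depth): 480x640x3 uint8, red, green, blue; 480x640 float32, m along the optical axis (not along the pixel's ray), 0 where there is no reading.
- camera_params(name): a dict with "fovy" (degrees; the focal length in pixels is half the picture's height over the tangent of half this angle, whatever the lens; pixels are square), "cx", "cy" (the principal point, pixels), "k1" (the pictures are not rectified: a ray, as slopes to the right and down, at radius r is drawn at 1 + k1 r^2 times it, then the intrinsics apply), "R" (3x3) and "t" (3): a world point X has camera coordinates R X + t; the wrist camera has in their place "tool_from_camera" (4x4, takes a point from camera to tool coordinates, whose origin is the TCP and whose axes are the flange's). Camera axes: x right, y down, z forward; pixel columns grow to the right and rows downward; lengths in m; the calibration is good to about 2 mm. A picture is of the moment at which its call begins: read the wrist's pose just before it. camera_params takes no time and is no camera call.
- r.job_done(): hands the job in; it is judged then, once.
Trained networks look in the newest picture that a camera, given by its name, has taken for a name from the list of things; names that differ only in an ending like _2 or _b are one class to them, and where a whole thing is asked for, a point or a joint stands for the part that bears it (a point fixed in the world has none). Each returns a list of dicts, best first, with "score" (0 to 1); they miss things now and then, are a little off and sometimes report something else, mostly with a low value. They report only what shows in the picture. A call takes as long as a camera call. They do not tell look-alikes from the thing itself.
- find_in(query, camera): "location" ([column, row] in pixels, amid what is visible of it).
- regions_of(query, camera): "region" (480x640 bool, what is visible of it) and "location" ([column, row] in pixels, amid what is visible of it).
The state is a dict: "clock": time; "joint_positions": joint angles; "qd": joint speeds; "tau": joint torques, N m; "tool_pos": TCP position; "tool_rot": TCP orientation; "contact_force": force on the tool from outside, world axes, zero at the start; "torque": the same for the moment, N m; "gripper_width": opening from 0.0 (shut) to 1.0 (fully open); "finger_force": force on a finger pad.
Only numpy, scipy, OpenCV 4.12 (cv2) and the standard library are available. Lean on these libraries where they do the work, as an engineer would, in place of code of your own. Each camera call takes 0.05 s, during which the arm holds its last target. There are 200 camera calls.

### The job

Three alike bearing units stand in the pockets of the wooden test board; one still runs freely, the other two drag and jam. Try the shafts by hand, feeling the resistance and stopping before you force a bad one, until you find the free one; turn its shaft at least 70 degrees in the pocket and, leaving it turned, fit that unit upright into the bore of the gearbox casing, fully home with its flange flat on the top face, and let go. Handle the bearings gently (no knocking, leaning or wrenching), leave the bad ones in their pockets and do not disturb the other things on the bench.

Things in the scene. Friction and masses are not known exactly. Their poses are not given: they have to be found in the camera images.
- unit_a: steel flanged bearing unit, 0.42 kg; the three look alike, the letter says nothing about how it runs. Origin: centre of its underside, z up the shaft axis. Going up: round spigot 44 mm dia 0-14 mm, square flange 62 x 62 mm 14-26 mm, boss 42 mm dia to 38 mm, then the square end (tang) of the turning shaft, 16 x 16 mm, 40-76 mm: the grip for turning and lifting. Starts in a pocket
- unit_b: steel flanged bearing unit, 0.42 kg; the three look alike, the letter says nothing about how it runs. Origin: centre of its underside, z up the shaft axis. Going up: round spigot 44 mm dia 0-14 mm, square flange 62 x 62 mm 14-26 mm, boss 42 mm dia to 38 mm, then the square end (tang) of the turning shaft, 16 x 16 mm, 40-76 mm: the grip for turning and lifting. Starts in a pocket
- unit_c: steel flanged bearing unit, 0.42 kg; the three look alike, the letter says nothing about how it runs. Origin: centre of its underside, z up the shaft axis. Going up: round spigot 44 mm dia 0-14 mm, square flange 62 x 62 mm 14-26 mm, boss 42 mm dia to 38 mm, then the square end (tang) of the turning shaft, 16 x 16 mm, 40-76 mm: the grip for turning and lifting. Starts in a pocket
- tang_a (a point): centre of the top face of the square tang of unit_a, on the shaft axis, 76 mm above the unit's underside; its x and y axes are square to the flats and turn with the shaft
- tang_b (a point): centre of the top face of the square tang of unit_b, on the shaft axis, 76 mm above the unit's underside; its x and y axes are square to the flats and turn with the shaft
- tang_c (a point): centre of the top face of the square tang of unit_c, on the shaft axis, 76 mm above the unit's underside; its x and y axes are square to the flats and turn with the shaft
- shaft_a (a joint): turn of the shaft of unit_a in its housing, rad, positive anticlockwise seen from above; starts within 0.12 of 0 and the free one stays where it is left. The free unit resists with about 0.01 N m and turns both ways to 6 rad; a bad one drags with 0.14 N m or more, over 0.5 N m at 0.4 rad from zero, and jams hard at 0.6 (a wrist sensor may show half of this)
- shaft_b (a joint): turn of the shaft of unit_b in its housing, rad, positive anticlockwise seen from above; starts within 0.12 of 0 and the free one stays where it is left. The free unit resists with about 0.01 N m and turns both ways to 6 rad; a bad one drags with 0.14 N m or more, over 0.5 N m at 0.4 rad from zero, and jams hard at 0.6 (a wrist sensor may show half of this)
- shaft_c (a joint): turn of the shaft of unit_c in its housing, rad, positive anticlockwise seen from above; starts within 0.12 of 0 and the free one stays where it is left. The free unit resists with about 0.01 N m and turns both ways to 6 rad; a bad one drags with 0.14 N m or more, over 0.5 N m at 0.4 rad from zero, and jams hard at 0.6 (a wrist sensor may show half of this)
- board: fixed plywood board 90 x 310 mm (x, y), 28 mm thick, origin at the centre of its underside; three square pockets 65 x 65 mm, 22 mm deep, on its y axis at -100, 0 and +100 mm. A unit stands on the pocket floor (6 mm above the table) with 1.5 mm play at each side; the flange can twist 0.1 rad, then the pocket keeps it from turning with the shaft
- casing: fixed grey gearbox casing, block 150 x 150 mm, 60 mm high, four bolt heads (16 mm dia, 5 mm high) at its top corners 56 mm from the centre in x and y, and the empty bearing bore in the middle; origin at the centre of its underside
- bore (a point): centre of the mouth of the bore, level with the casing's top face, z up; the bore is round, 47 mm dia, 22 mm deep, with a 3 mm chamfer. A unit's spigot goes in until its flange lies on the top face, its underside then 14 mm below this point; any flange angle clears the bolt heads
- wrench: steel open-end wrench lying on the bench, leave alone
- driver: screwdriver lying on the bench, leave alone
- spray: spray can, 52 mm dia, 170 mm tall, leave alone
- old_ring: loose steel bearing ring, 52 mm dia, 14 mm high, leave alone
- bolt: dark bolt standing on its head, 24 mm dia, 40 mm tall, leave alone
- oil: white oil bottle, 60 mm dia, 140 mm tall, leave alone
- washer: steel washer 32 mm dia, 4 mm thick, leave alone
Mind the look-alikes: they are no part of the job. What is shaped like the casing but turquoise is not meant.

How it is judged:
By the outcome, as a careful person would: the job done as asked, in the order asked, and still so for the second after the job is handed in, with the robot touching nothing.
It also fails if it takes over 72 s, if anything falls off the work surface, if the arm or the gripper's body presses on something with over 40 N, if the wrist force passes 120 N, or if a joint passes its speed limit or range.

## Working session

There is one attempt and no reset: what is moved stays moved. The work goes in short steps, Python scripts to look and compute and a tool call to move; the robot and the scene stay as the last step left them, time stands still between calls to the robot, and variables do not carry over. Pictures are saved under pics/ and viewed, at most 10 in all, crops included, and the job is handed in when it is done.

Besides the shell and the picture viewer there is one more tool, called after "Call:" as a command line: name --argument value ..., lists and objects as JSON in quotes. carry_out: Moves the arm, as the interface text tells. Scaled input: -1 to 1 covers 0.5 m each way for a shift and pi/2 rad each way for a turn. Its arguments: {"type":"object","properties":{"steps":{"type":"array","items":{"type":"array","items":{"type":"array","items":{"type":"number","minimum":-1,"maximum":1}}}},"jaw":{"type":"number"},"force":{"type":"number"}},"required":["steps"]}

```bash
mkdir -p pics; ls; cat > h.py <<'E'
import numpy as np, cv2
from bench import r, capture, camera_params, find_in, regions_of
from scipy.spatial.transform import Rotation as Ro
def K(p):
    f=240/np.tan(np.radians(p['fovy'])/2); return f,p['cx'],p['cy'],p['k1']
def pose(s=None):
    s=s or r.sense(); T=np.eye(4); q=s['tool_rot']; T[:3,:3]=Ro.from_quat([q[1],q[2],q[3],q[0]]).as_matrix(); T[:3,3]=s['tool_pos']; return T
def c2w(name,T=None):
    p=camera_params(name)
    if 'R' in p:
        M=np.eye(4); R=np.array(p['R']); M[:3,:3]=R.T; M[:3,3]=-R.T@np.array(p['t']); return M
    return T@np.array(p['tool_from_camera'])
def rays(name,uv):
    f,cx,cy,k=K(camera_params(name)); uv=np.atleast_2d(uv).astype(float)
    d=(uv-[cx,cy])/f; x=d.copy()
    for _ in range(20): x=d/(1+k*(x**2).sum(1,keepdims=True))
    return np.c_[x,np.ones(len(x))]
def at_z(name,uv,z,T=None):
    M=c2w(name,T); d=rays(name,uv)@M[:3,:3].T; o=M[:3,3]
    return o+d*((z-o[2])/d[:,2])[:,None]
def at_depth(name,uv,dep,T=None):
    M=c2w(name,T); return (rays(name,uv)*np.atleast_1d(dep)[:,None])@M[:3,:3].T+M[:3,3]
def cloud(name,dep,T=None):
    v,u=np.mgrid[0:480,0:640]; return at_depth(name,np.c_[u.ravel(),v.ravel()],dep.ravel(),T).reshape(480,640,3)
def save(n,img): cv2.imwrite('pics/'+n,cv2.cvtColor(img,cv2.COLOR_RGB2BGR))
E
cat > a.py <<'E'
from h import *
out=[]
for n in ['top','side']:
    im,d=capture(n); out.append(im); np.savez(n,im=im,d=d)
    C=cloud(n,d)
    for q in ['unit_a','tang_a','board','casing']:
        for o in find_in(q,n)[:5]:
            u,v=np.round(o['location']).astype(int); print(n,q,round(o['score'],2),u,v,C[v,u].round(3),d[v,u].round(3))
    save(n+'1.png',im)
s=r.sense();print(s)
E
python3 a.py
```

```text
pics
top unit_a 0.97 368 252 [ 0.483 -0.09   0.063] 1.135
top unit_a 0.93 413 249 [ 0.484 -0.188  0.077] 1.122
top unit_a 0.84 456 246 [ 0.487 -0.284  0.076] 1.125
top tang_a 0.52 456 246 [ 0.487 -0.284  0.076] 1.125
top tang_a 0.4 369 248 [ 0.489 -0.091  0.083] 1.116
top tang_a 0.4 415 246 [ 0.49  -0.193  0.081] 1.12
top board 0.64 409 262 [ 0.462 -0.185  0.035] 1.158
top casing 0.73 424 347 [ 0.272 -0.203  0.039] 1.113
top casing 0.61 225 214 [0.591 0.234 0.035] 1.184
side unit_a 0.98 366 228 [ 0.484 -0.08   0.04 ] 1.211
side unit_a 0.93 389 207 [ 0.486 -0.18   0.042] 1.277
side unit_a 0.72 409 193 [ 0.485 -0.273  0.036] 1.342
side tang_a 0.69 414 180 [ 0.488 -0.295  0.061] 1.344
side tang_a 0.49 364 220 [ 0.49  -0.081  0.058] 1.205
side tang_a 0.43 195 209 [0.76  0.144 0.092] 1.166
side board 0.63 382 226 [ 0.471 -0.128  0.025] 1.245
side casing 0.88 222 290 [0.568 0.267 0.058] 1.012
side casing 0.61 461 233 [ 0.306 -0.164  0.057] 1.172
{'clock': 0.5, 'joint_positions': array([-1.34271074e+00,  9.11228737e-02,  1.23072568e+00,  4.88876875e-05,
        1.81980407e+00, -5.66839113e-02]), 'qd': array([-6.46460969e-05,  1.61423574e-04, -2.19276370e-04,  8.15472542e-04,
        4.39229557e-04, -8.61429561e-04]), 'tau': array([-1.12707326e-03, -4.45668733e+01, -4.06090271e+01,  6.97083841e-02,
        1.98580819e-02,  3.59073709e-06]), 'tool_pos': array([ 0.16858676, -0.57583565,  0.222603  ]), 'tool_rot': array([-3.19017864e-05,  9.89879550e-01,  1.41910094e-01,  2.10366551e-05]), 'contact_force': array([0.18513256, 0.63432869, 0.15768413]), 'torque': array([-0.0187314 ,  0.0131865 , -0.00948161]), 'finger_force': 0.0, 'gripper_width': 0.9962538846653977}
```

```bash
python3 - <<'E'
import cv2,numpy as np
a=cv2.imread('pics/top1.png');b=cv2.imread('pics/side1.png')
c=np.vstack([a[130:430,100:600],b[100:400,100:600]])
cv2.imwrite('pics/m1.png',c)
E
```

```text
(no output)
```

View pics/m1.png

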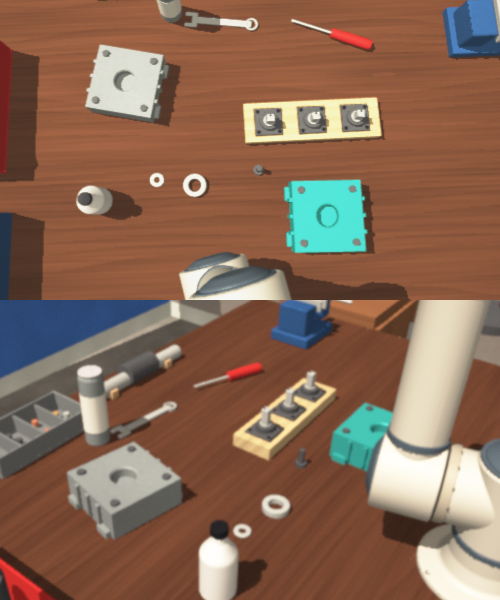

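Grey casing at top px (225,214) is the one meant; the turquoise one (424,347) is the look-alike. Three units at (368,252), (413,249), (456,246). Now I measure the tangs and casing from the depth of both views.

```bash
python3 - <<'E'
from h import *
for n in ['top','side']:
    z=np.load(n+'.npz');C=cloud(n,z['d']);im=z['im']
    P=C[z['d']>0]
    for x,y in [(0.487,-.09),(.487,-.188),(.487,-.286)]:
        m=(abs(P[:,0]-x)<.03)&(abs(P[:,1]-y)<.03)
        t=P[m&(P[:,2]>.065)&(P[:,2]<.1)]; print(n,'tang',len(t),np.median(t,0).round(4),'zmax',np.percentile(t[:,2],95).round(4))
    m=(abs(P[:,0]-.487)<.07)&(abs(P[:,1]+.188)<.18)&(P[:,2]>.018)&(P[:,2]<.036)
    q=P[m][:,:2].astype(np.float32); print('board',cv2.minAreaRect(q), np.median(P[m][:,2]))
    m=(abs(P[:,0]-.59)<.13)&(abs(P[:,1]-.235)<.13)&(P[:,2]>.053)&(P[:,2]<.062)
    q=P[m][:,:2].astype(np.float32); print('casing',cv2.minAreaRect(q),np.median(P[m][:,2]))
print(camera_params('wrist'))
E
```

```text
top tang 65 [ 0.4895 -0.0915  0.0799] zmax 0.0837
top tang 67 [ 0.4904 -0.192   0.0808] zmax 0.085
top tang 75 [ 0.4921 -0.2911  0.08  ] zmax 0.0841
board ((0.49278485774993896, -0.19370049238204956), (0.09224354475736618, 0.31115856766700745), 0.5314675569534302) 0.02829882307305176
casing ((0.5937929153442383, 0.23179978132247925), (0.161073237657547, 0.15226514637470245), 77.84965515136719) 0.058420222650987785
side tang 82 [ 0.4889 -0.0845  0.0776] zmax 0.0817
side tang 76 [ 0.4906 -0.1848  0.0763] zmax 0.0813
side tang 68 [ 0.4924 -0.285   0.0749] zmax 0.0806
board ((0.49240443110466003, -0.18975085020065308), (0.09369876235723495, 0.3174503743648529), 0.46759873628616333) 0.026376863610303836
casing ((0.5947612524032593, 0.23568186163902283), (0.16418124735355377, 0.15692226588726044), 77.22167205810547) 0.05952133204468546
{'fovy': 64.30288297266792, 'cx': 319.71406183984976, 'cy': 233.2256558689837, 'k1': -0.01571203901554057, 'tool_from_camera': array([[-3.77539146e-06, -9.64876276e-01, -2.62704723e-01,
         7.20992695e-02],
       [ 9.99999859e-01,  1.35908373e-04, -5.13542941e-04,
         4.00578604e-04],
       [ 5.31209173e-04, -2.62704687e-01,  9.64876140e-01,
        -1.63113395e-01],
       [ 0.00000000e+00,  0.00000000e+00,  0.00000000e+00,
         1.00000000e+00]])}
```

Call:
carry_out --steps '[[[0.83,-0.56,0,0,0,0.18],[0.83,-0.56,0,0,0,0.18],[0.83,-0.56,0,0,0,0.18],[0.83,-0.56,0,0,0,0.18],[0.83,-0.56,0,0,0,0.18],[0.83,-0.56,0,0,0,0.18],[0.83,-0.56,0,0,0,0.18],[0.83,-0.56,0,0,0,0.18],[0.83,-0.56,0,0,0,0.18],[0.83,-0.56,0,0,0,0.18],[0.83,-0.56,0,0,0,0.18],[0.83,-0.56,0,0,0,0.18]]]' --jaw 0.4

```text
clock: 1.5
tool_pos: [0.4882, -0.1898, 0.223]
tool_rot: [0.0, 1.0, 0.001, 0.0]
contact_force: [0.3, -1.0, 0.6]
gripper_width: 0.403
finger_force: 0.0
```

Call:
carry_out --steps '[[[0,0,0,0,0,0],[0,0,0,0,0,0],[0,0,0,0,0,0]]]'

```text
clock: 1.75
tool_pos: [0.487, -0.1919, 0.2226]
tool_rot: [0.0, 1.0, 0.001, -0.0]
contact_force: [0.7, -0.1, 0.6]
gripper_width: 0.401
finger_force: 0.0
```

```bash
cat > w.py <<'E'
from h import *
import sys
s=r.sense();T=pose(s);im,d=capture('wrist');n=sys.argv[1];np.savez(n,im=im,d=d,T=T);save(n+'.png',im)
print(s['clock'],T[:3,3].round(4),'yaw',np.arctan2(T[1,0],T[0,0]).round(4),s['joint_positions'].round(3),s['contact_force'].round(2),s['torque'].round(3))
C=cloud('wrist',d,T)
for q in sys.argv[2:]:
    for o in regions_of(q,'wrist')[:4]:
        g=o['region']&(d>0);p=C[g]
        if len(p)<20: continue
        zt=np.percentile(p[:,2],90);t=p[abs(p[:,2]-zt)<.006]
        print(q,round(o['score'],2),np.round(o['location']),len(p),'ztop',zt.round(4),t.mean(0).round(4),cv2.minAreaRect(t[:,:2].astype(np.float32)))
E
python3 w.py w1 tang_a unit_a board
```

```text
1.75 [ 0.487  -0.1919  0.2226] yaw 0.0026 [-4.400e-01 -1.150e-01  1.435e+00 -1.000e-03  1.822e+00  1.128e+00] [ 0.68 -0.14  0.59] [ 0.009  0.001 -0.003]
tang_a 0.87 [208. 205.] 939 ztop 0.0835 [ 0.4943 -0.0926  0.0826] ((0.49393752217292786, -0.09200694411993027), (0.01589624211192131, 0.016586486250162125), 2.8690717220306396)
tang_a 0.56 [320. 207.] 757 ztop 0.0837 [ 0.4951 -0.1924  0.0829] ((0.49461981654167175, -0.19243237376213074), (0.015805184841156006, 0.015896035358309746), 4.185041427612305)
unit_a 0.87 [321. 199.] 4323 ztop 0.0676 [ 0.5024 -0.1922  0.0681] ((0.5021669864654541, -0.19220522046089172), (0.0013784915208816528, 0.01531071774661541), 1.0234194993972778)
unit_a 0.8 [216. 199.] 4348 ztop 0.0763 [ 0.4961 -0.0954  0.0781] ((0.49399325251579285, -0.09200415015220642), (0.016007857397198677, 0.016586486250162125), 2.8690712451934814)
board 0.71 [324. 164.] 17491 ztop 0.0301 [ 0.4972 -0.1928  0.029 ] ((0.49471569061279297, -0.19247685372829437), (0.09068172425031662, 0.3104866147041321), 0.680452823638916)
```

View pics/w1.png

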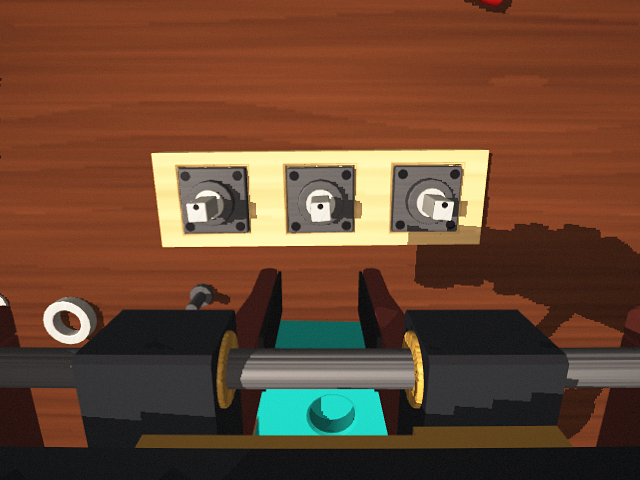

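```bash
python3 - <<'E'
from h import *
z=np.load('w1.npz');C=cloud('wrist',z['d'],z['T'])
for x,y in [(.494,-.092),(.4946,-.1924),(.496,-.2925)]:
    m=(abs(C[...,0]-x)<.02)&(abs(C[...,1]-y)<.02)&(C[...,2]>.0795)&(C[...,2]<.09)&(z['d']>0)
    p=C[m][:,:2].astype(np.float32);R=cv2.minAreaRect(p);print(len(p),R,p.mean(0),np.median(C[m][:,2]))
    b=cv2.boxPoints(R);e=b[1]-b[0];print('edge',np.degrees(np.arctan2(e[1],e[0])))
E
```

```text
393 ((0.4938620924949646, -0.09201176464557648), (0.015764981508255005, 0.016570601612329483), 2.788928747177124) [ 0.4941515  -0.09227959] 0.0828724684716518
edge -87.21107
382 ((0.4946204721927643, -0.1924314647912979), (0.015805155038833618, 0.015896035358309746), 4.185041427612305) [ 0.49490756 -0.19238093] 0.0830724215874574
edge -85.81486
398 ((0.4960598647594452, -0.2919136881828308), (0.016148092225193977, 0.016167793422937393), 85.71002960205078) [ 0.49637246 -0.2914818 ] 0.08300030003391767
edge -4.2900324
```

Left-to-right the three tangs show at (200,210), (320,210), (440,210) with tops at z≈0.083 (text: 0.082), 16 mm square, 100 mm apart – consistent. Going down on the middle one.

Call:
carry_out --steps '[[[0.014,0,0.06,0,0,-0.045],[0.014,0,0.12,0,0,-0.045],[0.014,0,0.18,0,0,-0.045],[0.014,0,0.23,0,0,-0.045],[0.014,0,0.26,0,0,-0.045],[0.014,0,0.28,0,0,-0.045],[0.014,0,0.3,0,0,-0.045],[0.014,0,0.315,0,0,-0.045],[0.014,0,0.33,0,0,-0.045],[0.014,0,0.34,0,0,-0.045],[0.014,0,0.344,0,0,-0.045],[0.014,0,0.344,0,0,-0.045]]]' --jaw 0.4 --force 5

```text
clock: 2.95
tool_pos: [0.4942, -0.1916, 0.0505]
tool_rot: [-0.0, 0.999, 0.036, -0.0]
contact_force: [-0.8, 0.7, 0.9]
gripper_width: 0.399
finger_force: 0.0
```

```bash
python3 w.py w2
```

```text
2.95 [ 0.4942 -0.1916  0.0505] yaw 0.0727 [-0.434 -0.061  1.69   0.     1.513  1.064] [-0.79  0.65  0.89] [ 0.032  0.003 -0.073]
```

View pics/w2.png

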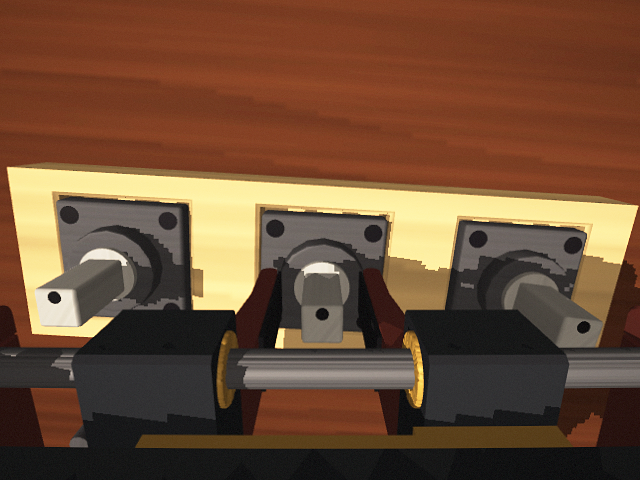

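Tang at (321,315) sits centred between the fingertips (275–370). Close.

Call:
carry_out --steps '[[[0,0,0,0,0,0],[0,0,0,0,0,0],[0,0,0,0,0,0],[0,0,0,0,0,0],[0,0,0,0,0,0],[0,0,0,0,0,0],[0,0,0,0,0,0],[0,0,0,0,0,0]]]' --jaw 0 --force 15

```text
clock: 3.67
tool_pos: [0.4945, -0.1918, 0.0511]
tool_rot: [0.0, 0.999, 0.036, 0.0]
contact_force: [0.4, -0.9, 2.6]
gripper_width: 0.18
finger_force: 15.0
```

```bash
cat > s.py <<'E'
from h import *
s=r.sense();T=pose(s);print(s['clock'],T[:3,3].round(4),'yaw',np.arctan2(T[1,0],T[0,0]).round(4),'F',s['contact_force'].round(2),'M',s['torque'].round(3),s['tau'][5].round(4),s['gripper_width'].round(3),s['finger_force'])
E
python3 s.py
```

```text
Traceback (most recent call last):
  File "s.py", line 2, in <module>
    s=r.sense();T=pose(s);print(s['clock'],T[:3,3].round(4),'yaw',np.arctan2(T[1,0],T[0,0]).round(4),'F',s['contact_force'].round(2),'M',s['torque'].round(3),s['tau'][5].round(4),s['gripper_width'].round(3),s['finger_force'])
                                                                                                                                                                                   ^^^^^^^^^^^^^^^^^^^^^^^^
AttributeError: 'float' object has no attribute 'round'
```

Call:
carry_out --steps '[[[0,0,0,0,0,-0.01],[0,0,0,0,0,-0.02],[0,0,0,0,0,-0.03],[0,0,0,0,0,-0.04],[0,0,0,0,0,-0.05],[0,0,0,0,0,-0.06],[0,0,0,0,0,-0.07]]]'

```text
clock: 4.25
tool_pos: [0.4946, -0.1917, 0.0511]
tool_rot: [0.0, 0.996, 0.092, 0.0]
contact_force: [1.9, 0.2, 4.3]
gripper_width: 0.186
finger_force: 15.0
```

```bash
sed -i "s/s\['gripper_width'\].round(3),/s['gripper_width'],/" s.py; python3 s.py
```

```text
4.25 [ 0.4946 -0.1917  0.0511] yaw 0.1842 F [1.86 0.24 4.26] M [ 0.095 -0.279 -0.268] -0.0597 0.18597318402461047 15.000895857810974
```

Call:
carry_out --steps '[[[0,0,0,0,0,0],[0,0,0,0,0,0]]]'

```text
clock: 4.42
tool_pos: [0.4946, -0.1917, 0.051]
tool_rot: [0.0, 0.996, 0.092, 0.0]
contact_force: [3.1, -0.3, 5.3]
gripper_width: 0.179
finger_force: 15.0
```

```bash
python3 s.py
```

```text
4.4167 [ 0.4946 -0.1917  0.051 ] yaw 0.1834 F [ 3.11 -0.35  5.26] M [ 0.104 -0.372 -0.264] -0.3074 0.17936155778490043 15.000508725643158
```

Call:
carry_out --steps '[[[0,0,0,0,0,0.01],[0,0,0,0,0,0.02],[0,0,0,0,0,0.03],[0,0,0,0,0,0.04],[0,0,0,0,0,0.05],[0,0,0,0,0,0.06],[0,0,0,0,0,0.07]]]'

```text
clock: 5.0
tool_pos: [0.4943, -0.1917, 0.051]
tool_rot: [0.0, 0.999, 0.037, 0.0]
contact_force: [0.8, 0.4, 6.4]
gripper_width: 0.182
finger_force: 15.0
```

```bash
python3 s.py
```

```text
5.0 [ 0.4943 -0.1917  0.051 ] yaw 0.0732 F [0.81 0.37 6.37] M [ 0.062 -0.047  0.107] -0.1284 0.18225773076565496 15.000214129686356
```

Middle unit drags (about 0.26 N m at 0.11 rad, hysteretic): bad, returned to its start angle. Next, the left one (y≈-0.092).

Call:
carry_out --steps '[[[0,0,0,0,0,0],[0,0,0,0,0,0],[0,0,0,0,0,0],[0,0,-0.03,0,0,0],[0,0,-0.08,0,0,0],[0,0,-0.12,0,0,0],[0.003,-0.04,-0.12,0,0,0.015],[0.008,-0.12,-0.12,0,0,0.015],[0.012,-0.18,-0.12,0,0,0.015],[0.013,-0.2,-0.12,0,0,0.015],[0.013,-0.2,-0.12,0,0,0.015],[0.013,-0.2,-0.12,0,0,0.015]]]' --jaw 0.4

```text
clock: 6.0
tool_pos: [0.4933, -0.0917, 0.1102]
tool_rot: [0.0, 1.0, 0.025, -0.0]
contact_force: [-0.0, -0.9, -0.8]
gripper_width: 0.398
finger_force: 0.0
```

Call:
carry_out --steps '[[[0,0,0.03,0,0,0],[0,0,0.06,0,0,0],[0,0,0.09,0,0,0],[0,0,0.11,0,0,0],[0,0,0.116,0,0,0],[0,0,0.116,0,0,0],[0,0,0.116,0,0,0]]]'

```text
clock: 6.58
tool_pos: [0.4936, -0.0921, 0.0531]
tool_rot: [0.0, 1.0, 0.024, 0.0]
contact_force: [-0.6, 0.9, -0.4]
gripper_width: 0.398
finger_force: 0.0
```

Call:
carry_out --steps '[[[0,0,0,0,0,0],[0,0,0,0,0,0],[0,0,0,0,0,0],[0,0,0,0,0,0],[0,0,0,0,0,0],[0,0,0,0,0,0],[0,0,0,0,0,0]]]' --jaw 0 --force 15

```text
clock: 7.17
tool_pos: [0.4939, -0.0916, 0.0533]
tool_rot: [0.0, 1.0, 0.025, 0.001]
contact_force: [-0.4, -0.9, 4.5]
gripper_width: 0.179
finger_force: 15.0
```

```bash
python3 s.py
```

```text
7.1667 [ 0.4939 -0.0916  0.0533] yaw 0.0492 F [-0.35 -0.92  4.46] M [-0.098  0.004 -0.016] 0.0062 0.17889916443199627 14.999090731143951
```

Call:
carry_out --steps '[[[0,0,0,0,0,-0.01],[0,0,0,0,0,-0.02],[0,0,0,0,0,-0.03],[0,0,0,0,0,-0.04],[0,0,0,0,0,-0.05],[0,0,0,0,0,-0.06],[0,0,0,0,0,-0.07],[0,0,0,0,0,-0.07]]]'

```text
clock: 7.83
tool_pos: [0.494, -0.0915, 0.0533]
tool_rot: [0.0, 0.997, 0.08, 0.001]
contact_force: [1.1, -0.1, 5.4]
gripper_width: 0.179
finger_force: 15.0
```

```bash
python3 s.py
```

```text
7.8333 [ 0.494  -0.0915  0.0533] yaw 0.1606 F [ 1.1  -0.11  5.4 ] M [ 0.073 -0.171 -0.23 ] -0.4325 0.17933936114613286 15.000194013118744
```

Left one drags likewise (0.23 N m): bad. Return it, then the right one.

Call:
carry_out --steps '[[[0,0,0,0,0,0.01],[0,0,0,0,0,0.02],[0,0,0,0,0,0.03],[0,0,0,0,0,0.04],[0,0,0,0,0,0.05],[0,0,0,0,0,0.06],[0,0,0,0,0,0.07],[0,0,0,0,0,0.07]]]'

```text
clock: 8.5
tool_pos: [0.4938, -0.0915, 0.0533]
tool_rot: [0.0, 1.0, 0.025, 0.0]
contact_force: [-0.6, 0.0, 6.4]
gripper_width: 0.183
finger_force: 15.0
```

```bash
python3 s.py
```

```text
8.5 [ 0.4938 -0.0915  0.0533] yaw 0.0495 F [-0.61  0.05  6.41] M [0.026 0.045 0.02 ] 0.239 0.18349961029533482 14.999984800815582
```

Call:
carry_out --steps '[[[0,0,0,0,0,0],[0,0,0,0,0,0],[0,0,0,0,0,0],[0,0,-0.03,0,0,0],[0,0,-0.08,0,0,0],[0,0,-0.12,0,0,0],[-0.001,0.03,-0.12,0,0,0.01],[-0.003,0.1,-0.12,0,0,0.03],[-0.007,0.18,-0.12,0,0,0.05],[-0.01,0.26,-0.12,0,0,0.079],[-0.013,0.34,-0.12,0,0,0.079],[-0.015,0.4,-0.12,0,0,0.079]]]' --jaw 0.4

```text
clock: 9.5
tool_pos: [0.495, -0.2942, 0.1118]
tool_rot: [-0.0, 0.999, -0.038, -0.001]
contact_force: [0.5, -0.3, -0.3]
gripper_width: 0.404
finger_force: 0.0
```

Call:
carry_out --steps '[[[0,0,0,0,0,0],[0,0,0,0,0,0]]]'

```text
clock: 9.67
tool_pos: [0.4951, -0.2926, 0.1114]
tool_rot: [-0.001, 0.999, -0.039, -0.001]
contact_force: [0.7, 0.5, 0.1]
gripper_width: 0.397
finger_force: 0.0
```

Call:
carry_out --steps '[[[0,0,0.03,0,0,0],[0,0,0.06,0,0,0],[0,0,0.09,0,0,0],[0,0,0.11,0,0,0],[0,0,0.116,0,0,0],[0,0,0.116,0,0,0],[0,0,0.116,0,0,0]]]'

```text
clock: 10.25
tool_pos: [0.4961, -0.2911, 0.0552]
tool_rot: [0.0, 0.999, -0.037, 0.0]
contact_force: [0.2, -0.3, -0.1]
gripper_width: 0.401
finger_force: 0.0
```

Call:
carry_out --steps '[[[0,0,0,0,0,0],[0,0,0,0,0,0],[0,0,0,0,0,0],[0,0,0,0,0,0],[0,0,0,0,0,0],[0,0,0,0,0,0],[0,0,0,0,0,0]]]' --jaw 0 --force 15

```text
clock: 10.83
tool_pos: [0.4961, -0.2919, 0.0554]
tool_rot: [0.0, 0.999, -0.038, 0.001]
contact_force: [-0.5, -0.7, 3.9]
gripper_width: 0.184
finger_force: 15.0
```

```bash
python3 s.py
```

```text
10.8333 [ 0.4961 -0.2919  0.0554] yaw -0.075 F [-0.48 -0.72  3.9 ] M [-0.019  0.027  0.005] 0.0035 0.18382818181254035 15.00004380941391
```

Call:
carry_out --steps '[[[0,0,0,0,0,-0.01],[0,0,0,0,0,-0.02],[0,0,0,0,0,-0.03],[0,0,0,0,0,-0.04],[0,0,0,0,0,-0.05],[0,0,0,0,0,-0.06],[0,0,0,0,0,-0.07],[0,0,0,0,0,-0.07]]]'

```text
clock: 11.5
tool_pos: [0.4961, -0.2919, 0.0554]
tool_rot: [0.0, 1.0, 0.018, 0.0]
contact_force: [0.2, -1.0, 4.8]
gripper_width: 0.183
finger_force: 15.0
```

```bash
python3 s.py
```

```text
11.5 [ 0.4961 -0.2919  0.0554] yaw 0.0368 F [ 0.17 -1.03  4.79] M [-0.011  0.108 -0.022] -0.1975 0.18329618134610304 15.000075101852417
```

Only 0.02 N m here. A little further to rule out mere flange play.

Call:
carry_out --steps '[[[0,0,0,0,0,-0.015],[0,0,0,0,0,-0.03],[0,0,0,0,0,-0.045],[0,0,0,0,0,-0.06],[0,0,0,0,0,-0.08],[0,0,0,0,0,-0.1],[0,0,0,0,0,-0.1]]]'

```text
clock: 12.08
tool_pos: [0.4961, -0.2918, 0.0554]
tool_rot: [0.0, 0.995, 0.097, 0.0]
contact_force: [-0.6, -0.8, 5.5]
gripper_width: 0.183
finger_force: 15.0
```

```bash
python3 s.py
```

```text
12.0833 [ 0.4961 -0.2918  0.0554] yaw 0.1947 F [-0.6 -0.8  5.5] M [ 0.009  0.008 -0.034] -0.4039 0.18319818261205403 15.000120252370834
```

Free one found (right-hand unit). Turn it on.

Call:
carry_out --steps '[[[0,0,-0.001,0,0,-0.03],[0,0,-0.001,0,0,-0.07],[0,0,-0.001,0,0,-0.11],[0,0,-0.001,0,0,-0.15],[0,0,-0.001,0,0,-0.19],[0,0,-0.001,0,0,-0.23],[0,0,-0.001,0,0,-0.27],[0,0,-0.001,0,0,-0.31],[0,0,-0.001,0,0,-0.35],[0,0,-0.001,0,0,-0.39],[0,0,-0.001,0,0,-0.42],[0,0,-0.001,0,0,-0.43]]]'

```text
clock: 13.08
tool_pos: [0.4959, -0.2916, 0.0554]
tool_rot: [0.0, 0.907, 0.422, 0.0]
contact_force: [-0.6, -1.8, 4.7]
gripper_width: 0.181
finger_force: 15.0
```

```bash
python3 s.py
```

```text
13.0833 [ 0.4959 -0.2916  0.0554] yaw 0.8704 F [-0.62 -1.84  4.75] M [-0.018 -0.007 -0.005] -0.242 0.18112158599441713 14.999891370534897
```

Call:
carry_out --steps '[[[0,0,0,0,0,-0.03],[0,0,0,0,0,-0.07],[0,0,0,0,0,-0.11],[0,0,0,0,0,-0.15],[0,0,0,0,0,-0.19],[0,0,0,0,0,-0.23],[0,0,0,0,0,-0.27],[0,0,0,0,0,-0.31],[0,0,0,0,0,-0.35],[0,0,0,0,0,-0.39],[0,0,0,0,0,-0.42],[0,0,0,0,0,-0.44]]]'

```text
clock: 14.08
tool_pos: [0.4957, -0.2916, 0.0554]
tool_rot: [-0.0, 0.711, 0.704, -0.0]
contact_force: [-1.3, -0.8, 4.5]
gripper_width: 0.182
finger_force: 15.0
```

Call:
carry_out --steps '[[[0,0,0,0,0,0],[0,0,0,0,0,0]]]'

```text
clock: 14.25
tool_pos: [0.4957, -0.2915, 0.0554]
tool_rot: [-0.0, 0.712, 0.702, -0.0]
contact_force: [-0.9, -0.5, 6.1]
gripper_width: 0.184
finger_force: 15.0
```

```bash
python3 s.py
```

```text
14.25 [ 0.4957 -0.2915  0.0554] yaw 1.5576 F [-0.95 -0.55  6.11] M [0.055 0.224 0.014] -0.0807 0.1843364408250752 15.000240951776505
```

Shaft turned ~1.63 rad at low resistance. Lift gently with a firmer grip.

Call:
carry_out --steps '[[[0,0,0,0,0,0],[0,0,0,0,0,0],[0,0,-0.003,0,0,0],[0,0,-0.008,0,0,0],[0,0,-0.014,0,0,0],[0,0,-0.022,0,0,0],[0,0,-0.03,0,0,0],[0,0,-0.038,0,0,0],[0,0,-0.048,0,0,0],[0,0,-0.06,0,0,0],[0,0,-0.075,0,0,0],[0,0,-0.09,0,0,0]]]' --jaw 0 --force 35

```text
clock: 15.25
tool_pos: [0.4958, -0.2916, 0.101]
tool_rot: [0.0, 0.711, 0.703, 0.0]
contact_force: [-0.2, -1.6, -3.7]
gripper_width: 0.18
finger_force: 35.0
```

```bash
python3 s.py
```

```text
15.25 [ 0.4958 -0.2916  0.101 ] yaw 1.5587 F [-0.24 -1.57 -3.73] M [-0.05  -0.104 -0.004] 0.0002 0.1803744340080187 34.99784767627716
```

Call:
carry_out --steps '[[[0,0,-0.02,0,0,0],[0,0,-0.045,0,0,0],[0,0,-0.075,0,0,0],[0,0,-0.105,0,0,0],[0,0,-0.14,0,0,0],[0,0,-0.17,0,0,0],[0,0,-0.195,0,0,0],[0,0,-0.21,0,0,0],[0,0,-0.215,0,0,0],[0,0,-0.215,0,0,0]]]'

```text
clock: 16.08
tool_pos: [0.496, -0.2917, 0.2083]
tool_rot: [0.001, 0.711, 0.703, 0.0]
contact_force: [0.2, 1.0, -3.6]
gripper_width: 0.184
finger_force: 35.0
```

```bash
python3 s.py
```

```text
16.0833 [ 0.496  -0.2917  0.2083] yaw 1.5587 F [ 0.23  0.95 -3.58] M [-0.08  -0.089 -0.02 ] -0.0001 0.1840541775367723 34.997894167900085
```

Call:
carry_out --steps '[[[0.01,0.002,0,0,0,0],[0.03,0.006,0,0,0,0],[0.07,0.015,0,0,0,0],[0.12,0.026,0,0,0,0],[0.17,0.037,0,0,0,0],[0.22,0.047,0,0,0,0],[0.27,0.058,0,0,0,0],[0.32,0.069,0,0,0,0],[0.37,0.079,0,0,0,0],[0.42,0.09,0,0,0,0],[0.47,0.101,0,0,0,0],[0.52,0.112,0,0,0,0]]]'

```text
clock: 17.08
tool_pos: [0.5545, -0.03, 0.2066]
tool_rot: [-0.001, 0.711, 0.703, -0.0]
contact_force: [1.3, 0.1, -3.5]
gripper_width: 0.179
finger_force: 35.0
```

Call:
carry_out --steps '[[[0.05,0.011,0,0,0,0],[0.1,0.021,0,0,0,0],[0.15,0.032,0,0,0,0],[0.2,0.043,0,0,0,0],[0.25,0.054,0,0,0,0],[0.29,0.062,0,0,0,0],[0.32,0.069,0,0,0,0],[0.336,0.073,0,0,0,0],[0.346,0.074,0,0,0,0],[0.346,0.074,0,0,0,0],[0.346,0.074,0,0,0,0],[0.346,0.074,0,0,0,0]]]'

```text
clock: 18.08
tool_pos: [0.594, 0.1392, 0.2077]
tool_rot: [0.0, 0.712, 0.702, -0.0]
contact_force: [-0.5, 0.3, -3.3]
gripper_width: 0.178
finger_force: 35.0
```

```bash
python3 w.py w3 casing; python3 - <<'E'
from h import *
z=np.load('w3.npz');C=cloud('wrist',z['d'],z['T']);P=C[z['d']>0]
m=(abs(P[:,0]-.594)<.12)&(abs(P[:,1]-.235)<.12)&(P[:,2]>.053)&(P[:,2]<.0625)
q=P[m];print('plane z',np.median(q[:,2]),cv2.minAreaRect(q[:,:2].astype(np.float32)))
E
```

```text
18.0833 [0.594  0.1392 0.2077] yaw 1.5575 [ 0.175  0.116  1.23  -0.     1.795  0.188] [-0.47  0.3  -3.25] [ 0.025 -0.097 -0.016]
casing 0.96 [320.  94.] 38055 ztop 0.0622 [0.5977 0.2341 0.0612] ((0.5955806374549866, 0.23218399286270142), (0.15894107520580292, 0.15063977241516113), 77.83984375)
casing 0.79 [ 72. 436.] 893 ztop 0.0222 [ 0.2992 -0.1265  0.0206] ((0.2992514371871948, -0.12700733542442322), (0.04807755723595619, 0.009994430467486382), 1.3106166124343872)
plane z 0.061035363746371474 ((0.5956155061721802, 0.23238980770111084), (0.15996131300926208, 0.1506585031747818), 77.83988189697266)
```

View pics/w3.png

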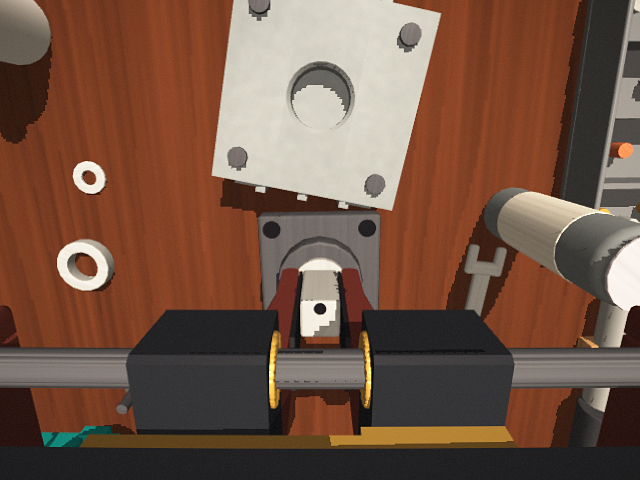

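Bore mouth at (321,94) in the grey casing; the unit hangs upright below the fingers. Fit the bore circle, and find the held unit's flange relative to the TCP with the same camera.

```bash
cat > bore.py <<'E'
from h import *
import sys
from scipy.optimize import least_squares
z=np.load(sys.argv[1]+'.npz');d=z['d'];T=z['T'];C=cloud('wrist',d,T)
b0=np.array([.594,.234])
rr=np.hypot(C[...,0]-b0[0],C[...,1]-b0[1])
hole=((rr<.04)&(C[...,2]<.0575)&(d>0)).astype(np.uint8)
n,l,st,ce=cv2.connectedComponentsWithStats(hole);k=1+st[1:,4].argmax();print('hole px',st[k],ce[k].round(1))
cs,_=cv2.findContours((l==k).astype(np.uint8),cv2.RETR_EXTERNAL,cv2.CHAIN_APPROX_NONE)
uv=cs[0][:,0].astype(float); P=at_z('wrist',uv,.06,T)[:,:2]
f=least_squares(lambda p:np.hypot(P[:,0]-p[0],P[:,1]-p[1])-p[2],[*b0,.025],loss='soft_l1',f_scale=.001)
print('bore fit z=.06',f.x.round(4),np.std(f.fun).round(5))
# held unit in tool frame
Q=(C-T[:3,3])@T[:3,:3]
print('floor of casing z',np.median(C[...,2][(rr<.06)&(rr>.03)]).round(4))
for nm,a,bb in [('flange',.010,.032),('tangtop',-.035,-.02)]:
    m=(abs(Q[...,0])<.05)&(abs(Q[...,1])<.05)&(d>0)&(Q[...,2]>a)&(Q[...,2]<bb)
    p=Q[m];
    if nm=='flange':
        zz=np.median(p[:,2]);p=p[abs(p[:,2]-zz)<.004]
        fr=p[p[:,0]>.02]
        A=np.c_[p[:,:2],np.ones(len(p))];c=np.linalg.lstsq(A,p[:,2],rcond=None)[0];print('tilt',c.round(4))
        print('flange',len(p),'z',zz.round(4),'y',np.percentile(fr[:,1],[.5,99.5]).round(4),'xmax',[np.percentile(p[abs(p[:,1]-y)<.004][:,0],99.5).round(4) for y in(-.022,0,.022)])
    elif len(p): print(nm,len(p),np.median(p,0).round(4),p.min(0).round(4),p.max(0).round(4))
E
python3 bore.py w3; python3 - <<'E'
import sys;sys.path.insert(0,'.')
from h import *
# top/side bore
for n in ['top','side']:
    z=np.load(''+n+'.npz');C=cloud(n,z['d']);rr=np.hypot(C[...,0]-.594,C[...,1]-.234)
    v,u=np.nonzero((rr<.035)&(C[...,2]<.055)&(z['d']>0));P=at_z(n,np.c_[u,v],.06)[:,:2]
    print(n,len(u),cv2.minEnclosingCircle(P.astype(np.float32)))
E
```

```text
hole px [ 290   64   61   67 3037] [319.9  97.5]
bore fit z=.06 [0.5959 0.2341 0.023 ] 0.00034
floor of casing z 0.0611
tilt [ 0.0059 -0.0002  0.0224]
flange 5883 z 0.0223 y [-0.0305  0.0304] xmax [np.float64(0.03), np.float64(0.0304), np.float64(0.0307)]
tangtop 2639 [ 0.0055  0.0007 -0.0275] [-0.0103 -0.0174 -0.035 ] [ 0.0119  0.0183 -0.02  ]
top 343 ((0.5889452695846558, 0.23598825931549072), 0.03074456751346588)
side 293 ((0.5912235975265503, 0.23816023766994476), 0.023051196709275246)
```

Call:
carry_out --steps '[[[0.02,0.001,0.015,0,0,0],[0.05,0.003,0.03,0,0,0],[0.07,0.004,0.05,0,0,0],[0.08,0.004,0.06,0,0,0],[0.08,0.004,0.06,0,0,0],[0.08,0.004,0.06,0,0,0]]]'

```text
clock: 18.68
tool_pos: [0.596, 0.1808, 0.1764]
tool_rot: [-0.0, 0.711, 0.703, -0.001]
contact_force: [-0.7, 0.1, -3.5]
gripper_width: 0.181
finger_force: 35.0
```

```bash
python3 w.py w4; python3 bore.py w4
```

```text
18.6833 [0.596  0.1808 0.1764] yaw 1.56 [ 0.24   0.15   1.248 -0.     1.745  0.251] [-0.74  0.11 -3.53] [-0.036 -0.117  0.039]
hole px [ 286  121   66   68 3330] [318.5 154.6]
bore fit z=.06 [0.5959 0.2343 0.0229] 0.00029
floor of casing z 0.2806
tilt [ 0.0041 -0.0002  0.0225]
flange 5877 z 0.0223 y [-0.0303  0.0303] xmax [np.float64(0.03), np.float64(0.0305), np.float64(0.0307)]
tangtop 2635 [ 0.0054  0.0007 -0.0275] [-0.0104 -0.0174 -0.035 ] [ 0.0117  0.0183 -0.02  ]
```

Call:
carry_out --steps '[[[0.02,0,0,0,0,0],[0.05,0,0.01,0,0,0],[0.08,-0.001,0.03,0,0,0],[0.1,-0.001,0.05,0,0,0],[0.107,-0.001,0.075,0,0,0],[0.107,-0.001,0.095,0,0,0],[0.107,-0.001,0.11,0,0,0],[0.107,-0.001,0.117,0,0,0],[0.107,-0.001,0.12,0,0,0],[0.107,-0.001,0.12,0,0,0],[0.107,-0.001,0.12,0,0,0]]]'

```text
clock: 19.65
tool_pos: [0.597, 0.2334, 0.1184]
tool_rot: [0.0, 0.712, 0.703, 0.0]
contact_force: [0.2, -0.4, -3.0]
gripper_width: 0.177
finger_force: 35.0
```

```bash
python3 s.py; python3 w.py w5
```

```text
19.65 [0.597  0.2334 0.1184] yaw 1.558 F [ 0.24 -0.45 -3.04] M [-0.083 -0.076 -0.033] -0.001 0.17701327273390857 34.997960329055786
19.65 [0.597  0.2334 0.1184] yaw 1.558 [ 0.32   0.204  1.291 -0.     1.645  0.332] [ 0.24 -0.45 -3.04] [-0.083 -0.076 -0.033]
```

View pics/w5.png

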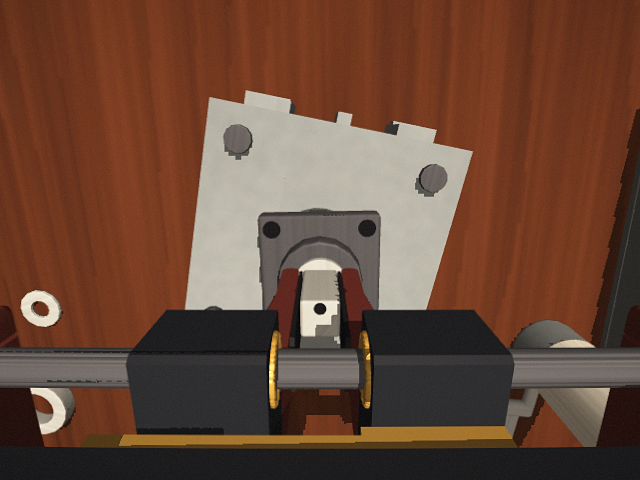

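Call:
carry_out --steps '[[[0.002,-0.002,0,0,0,0],[0.002,-0.002,0.004,0,0,0],[0.002,-0.002,0.008,0,0,0],[0.002,-0.002,0.012,0,0,0],[0.002,-0.002,0.015,0,0,0],[0.002,-0.002,0.018,0,0,0],[0.002,-0.002,0.021,0,0,0],[0.002,-0.002,0.024,0,0,0],[0.002,-0.002,0.024,0,0,0]]]'

```text
clock: 20.45
tool_pos: [0.5955, 0.2347, 0.1051]
tool_rot: [-0.0, 0.711, 0.703, -0.0]
contact_force: [-0.1, -0.3, -3.5]
gripper_width: 0.18
finger_force: 35.0
```

```bash
python3 s.py; python3 s.py
```

```text
20.45 [0.5955 0.2347 0.1051] yaw 1.5587 F [-0.11 -0.29 -3.54] M [-0.049 -0.028 -0.025] 0.0003 0.18047296805615673 34.99794960021973
20.45 [0.5955 0.2347 0.1051] yaw 1.5587 F [-0.11 -0.29 -3.54] M [-0.049 -0.028 -0.025] 0.0003 0.18047296805615673 34.99794960021973
```

Call:
carry_out --steps '[[[0,0,0.002,0,0,0],[0,0,0.004,0,0,0],[0,0,0.006,0,0,0],[0,0,0.008,0,0,0],[0,0,0.01,0,0,0],[0,0,0.012,0,0,0],[0,0,0.013,0,0,0],[0,0,0.013,0,0,0]]]'

```text
clock: 21.12
tool_pos: [0.5956, 0.2347, 0.0989]
tool_rot: [-0.0, 0.711, 0.703, -0.0]
contact_force: [-0.0, 0.2, -3.6]
gripper_width: 0.178
finger_force: 35.0
```

```bash
python3 s.py
```

```text
21.1167 [0.5956 0.2347 0.0989] yaw 1.5587 F [-0.05  0.24 -3.58] M [-0.044 -0.086 -0.007] 0.0001 0.17772360117094943 34.99791741371155
```

Spigot is in the bore without contact. Down in 0.5 mm steps toward seating (~0.0955).

Call:
carry_out --steps '[[[0,0,0.001,0,0,0],[0,0,0.002,0,0,0],[0,0,0.003,0,0,0],[0,0,0.004,0,0,0],[0,0,0.005,0,0,0],[0,0,0.006,0,0,0],[0,0,0.006,0,0,0]]]'

```text
clock: 21.7
tool_pos: [0.5956, 0.2347, 0.096]
tool_rot: [-0.0, 0.711, 0.703, -0.0]
contact_force: [-0.6, -0.2, -3.4]
gripper_width: 0.184
finger_force: 35.0
```

```bash
python3 s.py
```

```text
21.7 [0.5956 0.2347 0.096 ] yaw 1.5587 F [-0.58 -0.24 -3.36] M [-0.061 -0.059  0.014] 0.0001 0.18391612592092577 34.997806549072266
```

Call:
carry_out --steps '[[[0,0,0.0005,0,0,0],[0,0,0.001,0,0,0],[0,0,0.001,0,0,0]]]'

```text
clock: 21.95
tool_pos: [0.5956, 0.2348, 0.0956]
tool_rot: [-0.0, 0.711, 0.703, -0.0]
contact_force: [0.0, 0.3, -2.8]
gripper_width: 0.181
finger_force: 35.0
```

```bash
python3 s.py
```

```text
21.95 [0.5956 0.2348 0.0956] yaw 1.5587 F [ 0.03  0.3  -2.8 ] M [-0.023 -0.14  -0.015] 0.0 0.18088865612560684 34.99787449836731
```

Call:
carry_out --steps '[[[0,0,0.0005,0,0,0],[0,0,0.001,0,0,0],[0,0,0.001,0,0,0]]]'

```text
clock: 22.2
tool_pos: [0.5958, 0.2348, 0.0955]
tool_rot: [0.0, 0.711, 0.703, 0.0]
contact_force: [-0.5, -0.3, -3.0]
gripper_width: 0.179
finger_force: 35.0
```

```bash
python3 s.py
```

```text
22.2 [0.5958 0.2348 0.0955] yaw 1.5587 F [-0.47 -0.31 -2.99] M [-0.016  0.084 -0.029] 0.0078 0.17915635685470266 34.99956786632538
```

Call:
carry_out --steps '[[[0,0,0.0005,0,0,0],[0,0,0.0005,0,0,0],[0,0,0.0005,0,0,0],[0,0,0.0005,0,0,0]]]'

```text
clock: 22.53
tool_pos: [0.5958, 0.2348, 0.0954]
tool_rot: [0.0, 0.711, 0.703, 0.0]
contact_force: [-1.3, -0.4, 1.8]
gripper_width: 0.177
finger_force: 35.0
```

```bash
python3 s.py
```

```text
22.5333 [0.5958 0.2348 0.0954] yaw 1.5587 F [-1.3  -0.4   1.78] M [-0.104  0.28   0.107] 0.0027 0.1771970331685465 35.00019907951355
```

Flange is seated (load taken over). Let go and rise.

Call:
carry_out --steps '[[[0,0,0,0,0,0],[0,0,0,0,0,0],[0,0,0,0,0,0],[0,0,0,0,0,0]]]' --jaw 0.4 --force 5

```text
clock: 22.87
tool_pos: [0.5958, 0.2348, 0.095]
tool_rot: [0.0, 0.711, 0.703, 0.0]
contact_force: [-0.0, 0.1, -0.5]
gripper_width: 0.393
finger_force: 0.0
```

Call:
carry_out --steps '[[[0,0,-0.01,0,0,0],[0,0,-0.03,0,0,0],[0,0,-0.06,0,0,0],[0,0,-0.1,0,0,0],[0,0,-0.14,0,0,0],[0,0,-0.18,0,0,0],[0,0,-0.21,0,0,0],[-0.03,0,-0.23,0,0,0],[-0.06,0,-0.24,0,0,0],[-0.08,0,-0.24,0,0,0],[-0.08,0,-0.24,0,0,0],[-0.08,0,-0.24,0,0,0]]]'

```text
clock: 23.87
tool_pos: [0.595, 0.1934, 0.2137]
tool_rot: [-0.0, 0.712, 0.702, -0.001]
contact_force: [-0.2, -0.3, -0.1]
gripper_width: 0.398
finger_force: 0.0
```

```bash
python3 w.py w6 tang_a; python3 - <<'E'
from h import *
z=np.load('w6.npz');C=cloud('wrist',z['d'],z['T']);d=z['d']
P=C[d>0];m=(abs(P[:,0]-.596)<.05)&(abs(P[:,1]-.2345)<.05)
q=P[m]
for lo,hi in[(.064,.08),(.115,.13)]:
    p=q[(q[:,2]>lo)&(q[:,2]<hi)]
    if lo<.1: zz=np.median(p[:,2]);p=p[abs(p[:,2]-zz)<.003];print('flange tilt',np.linalg.lstsq(np.c_[p[:,:2],np.ones(len(p))],p[:,2],rcond=None)[0].round(3))
    print(len(p),np.median(p[:,2]),cv2.minAreaRect(p[:,:2].astype(np.float32)))
a=z['im'];im,_=capture('top');im2,_=capture('side')
k=np.hstack([cv2.resize(im[150:330,140:500],(720,360))[:, :]]);save('top6.png',np.vstack([cv2.resize(im[150:330,140:500],(560,280)),cv2.resize(im2[150:370,130:470],(560,320))])); 
E
```

```text
23.8667 [0.595  0.1934 0.2137] yaw 1.5567 [0.26  0.161 1.171 0.    1.812 0.274] [-0.24 -0.35 -0.08] [-0.046 -0.04   0.028]
tang_a 0.8 [319. 170.] 996 ztop 0.1237 [0.5963 0.2345 0.1229] ((0.5960860252380371, 0.234155535697937), (0.016020983457565308, 0.01598912663757801), 89.54759979248047)
flange tilt [-0.    -0.002  0.074]
3822 0.07309644253216402 ((0.5960137844085693, 0.2340211421251297), (0.0620826818048954, 0.06222765892744064), 0.46055322885513306)
595 0.12293467117097928 ((0.5960859060287476, 0.23415520787239075), (0.016020983457565308, 0.01598912663757801), 89.54759979248047)
```

View pics/w6.png

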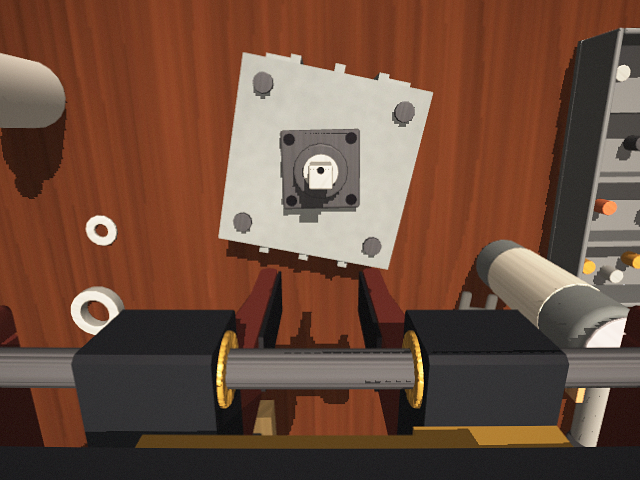

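View pics/top6.png

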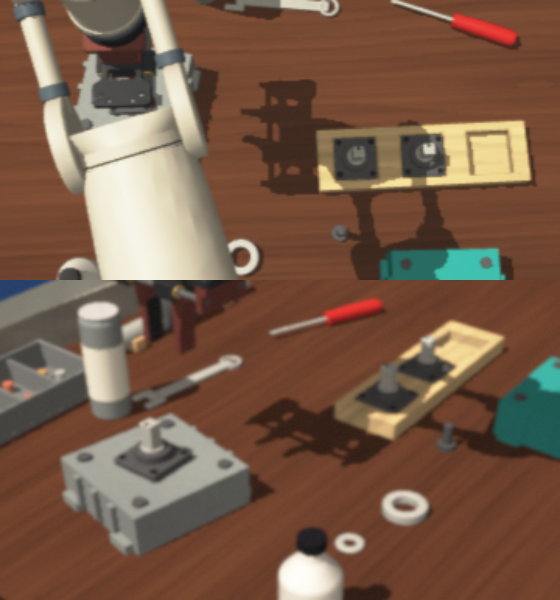

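The unit at (320,170) stands flat in the grey casing: flange top 12 mm above the casing face, with no tilt. The two bad units are still in their pockets and the other things are in place. Handing in.

```bash
python3 -c "from bench import r; print(r.job_done())"
```

```text
the job is handed in; nothing more can be done
None
```

The free bearing unit was the right-hand one in the board (y ≈ -0.29 m); I turned its shaft about 89°, seated it in the grey casing with its flange flat on the top face, let go, and handed the job in at about 24 s (no verdict was returned).

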